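# Shut and lock the filter housing's quarter-turn hatch

### The arm

A 7-joint arm with a two-finger parallel gripper is mounted at the origin on a cart in front of the work surface, level with it; the furniture and walls round the work are solid. World frame = base frame: x ahead of the robot, y to its left, z up, the work surface at z = 0. Lengths are in m, angles in rad, forces in N, time in s.
With the tool pointing down it reaches from about 0.4 to 0.85 m from the base axis. Payload 10.4 kg.
Tool frame: the origin (TCP) lies midway between the tips of the shut fingers; the grasp point (between the pads) lies 19 mm behind it; z points along the fingers, y is the line along which they close (so a half turn about z gives the same grasp; the last joint's range is limited). The gripper opens to 87 mm and grips with 3 to 60 N. Pads are 19 mm wide; open, the fingers measure 117 mm over their backs; the gripper's body (75 mm by 190 mm) begins 51 mm behind the grasp point.
Start: joints at [1.306, 0.332, -0.065, 1.46, 0.022, 1.35, -0.088], TCP at [0.15, -0.607, 0.223] pointing down, gripper open.
Joint ranges: [-2.6, 2.6], [-0.5, 2.12], [-1.47, 1.34], [0.16, 2.42], [-1.27, 4.41], [0.06, 2.06], [-2.6, 2.6]. Speed limits (rad/s): [2.22, 2.22, 2.79, 2.79, 3.14, 3.14, 3.14].

### API

Orientations are given as a unit quaternion [x, y, z, w].
In Python, from bench import r gives the robot as it stands.
- The arm moves only by the tool move_arm, never from a script. Its argument "targets" is a list of rows, each a list of 3 entries, a list of its own where there are three numbers: the shift along the tool's x, y, z in cm, then the turn, a rotation vector about the tool's x, y, z in rad, then the opening in per cent of the stroke, from 0 (shut) to 100 (fully open). In form: [[[x, y, z], [wx, wy, wz], gripper], ...]. A call has 1 to 20 rows; each row shifts and turns the commanded pose from where the row before left it, along the tool's axes as they then stand; what a row does not reach is not made up. A row lasts 1/8 s, in which the tool goes at most 62.5 mm and 10.7 degrees, less where a joint would pass 70% of its speed; a pose out of reach is approached as far as the arm can. A call with a gripper value outside its range is refused whole. The fingers move at their own pace and stop on an object; "grip_force" is the grip in N (left out, the last holds). Time passes only in rows, so rows that do not move let the fingers close. It gives the time, the measured TCP pose, the force, the opening and the grip force at its end, in the units of the state.
- r.read_state(): the state, without advancing time (a new reading comes with each control period).
- r.camera(name): name is "side" or "top" or "wrist"; returns a dict with "image" (400x640x3 uint8, blue, green, red), "vertical_fov" (degrees; the focal length in pixels is half the picture's height over the tangent of half this angle, whatever the lens; pixels are square), "cx", "cy" (the principal point, pixels), "cam_to_world" (4x4, takes a point from camera to world coordinates). Camera axes: x right, y down, z forward; pixel columns grow to the right and rows downward; lengths in m; the calibration is good to about 2 mm. A picture is of the moment at which its call begins. There is no depth.
- r.close_job(): hands the job in; it is judged then, once.
The state is a dict: "time": time; "joint_positions": joint angles; "joint_vel": joint speeds; "joint_torque": joint torques, N m; "ee_pos": TCP position; "eef_rot": TCP orientation; "ft_force": force on the tool from outside, world axes, zero at the start; "torque": the same for the moment, N m; "width": finger opening in m; "grip_force": force on a finger pad.
Only numpy, scipy, OpenCV 4.12 (cv2) and the standard library are available. Lean on these libraries where they do the work, as an engineer would, in place of code of your own. Each camera call takes 0.05 s, during which the arm holds its last target. There are 200 camera calls.

### The job

Close the open hatch of the blue filter housing, then press it down against its springy seal at the black wing knob and turn the knob about a quarter turn clockwise until its tongue drops into the locked detent and the hatch stays held down by itself. Press firmly enough for the tongue to pass under its catch, but neither crush the seal nor force the knob where it will not turn, and leave the other things on the bench where they are.

Things in the scene. Friction and masses are not known exactly. Their poses are not given: they have to be found in the camera images.
- housing: Blue steel filter housing bolted to the bench: open box 150 (x) by 140 (y) by 75 mm high; origin at the centre of its underside, z up. Its front (knob side, aluminium plate) faces its -x, roughly to the robot; the hatch hinges about a line along its y at x = +70, z = 85 mm. A brass pipe stub sticks out 30 mm from its +y side, foot lugs 20 mm from both sides.
- hatch_edge (a point): Middle of the top of the free front edge of the grey hatch, a plate 148 mm long, 144 wide, 5 thick, with a 4 mm lip along this edge. 146 mm from the hinge line and 8 mm above the plate's underside, in whose plane the hinge line lies.
- knob_grip (a point): Point on the knob's axis at mid-height of its black wing, where to grip it; moves with hatch and knob. On the middle of the hatch's width, 108 mm from the hinge line, 32 mm above the hatch's underside. The wing is a bar 46 long, 12 thick, 30 mm tall (top 13 mm above this point). A steel disc of 20 mm radius lies under it, its top 17 mm below this point; the hatch's top is 27 mm below.
- hatch (a joint): Opening angle of the hatch, rad: 0 is level, grows as the free edge rises; 0.45 to 0.9 at the start. The hinge stays where it is left (about 0.2 N m friction). Seal and catch together sit up to 5 mm higher or lower from housing to housing, unknown: unlatched on its seal the hatch rests between -0.02 and 0.07, locked between -0.04 and 0.04.
- knob (a joint): Turn of the knob, rad, clockwise from above; 0.1 to 0.35 at the start. With the hatch down the wing points along the housing's y turned clockwise by joint + 0.15. The tongue is blocked by its catch from about 0.55 unless the hatch is pressed down, is under the catch until 1.33, and at 1.42 (wing fore and aft, red end in front) rises 2 mm into the detent when pressure is eased. Hard stop at 1.5.
- seal (a joint): Squeeze of the black rubber bulb seal round the opening, m; 0 when free. A spring felt at the knob as 3 N per mm when it is pressed straight down (hatch weight and hinge friction shift this by 1 or 2 N, tilting the grip by more). The tongue passes under its catch from 0.004 to 0.005 (13 to 15 N on the knob); beyond 0.0068 (20 N) the seal is crushed. Locked, it stays squeezed by 0.002 to 0.0035.
- grease_jar: White grease jar with a blue lid, 64 mm across, 72 mm tall, standing right of the housing; origin at the centre of its underside. Bystander.
- squeeze_bottle: Red squeeze bottle with a thin white spout, 60 mm across, 160 mm tall, behind and left of the housing; origin at the centre of its underside. Bystander.
- bearing: Ball bearing, 68 mm across, 20 mm tall, lying flat near the front edge of the bench; origin at the centre of its underside. Bystander.
- spacer: Plain steel spacer sleeve, 44 mm across, 45 mm tall, standing near the front edge of the bench; origin at the centre of its underside. Bystander.
- latch_frame: Steel frame bolted inside the housing, its origin at the centre of the housing's underside; it carries, on shims whose thickness is not known, the seal and the catch, a steel block on the front wall under which the knob's tongue must pass. The catch bears at most 25 N of the tongue's push (about 0.7 N m on the knob).

How it is judged:
On the way, in this order (a step that is already met when the one before it is completed fails the run):
1. the hatch is down on its seal with the knob still unlocked (value of joint hatch below 0.1 rad and value of joint knob below 0.6 rad), for 0.2 s.
2. the knob is turned under its catch while the hatch is pressed on the seal (value of joint knob above 1 rad and value of joint seal above 0.002 m), for 0.1 s.
At the end, for the whole second after the job is handed in: The knob stands at 1.28 rad or more with its tongue in the locked detent and at rest, and the hatch, left alone and at rest, is held down below 0.06 rad with the seal still squeezed between 1.5 and 4.5 mm (value of joint knob above 1.28 rad and value of joint hatch below 0.06 rad and value of joint seal between 0.0015 and 0.0045 m and velocity of joint hatch between -0.05 and 0.05 rad/s and velocity of joint knob between -0.05 and 0.05 rad/s); the robot touches nothing.
It fails at once if the seal is crushed: squeezed by more than 6.8 mm (about 20 N) (value of joint seal above 0.0068 m).
It fails at once if the knob is forced: its tongue pushes on the catch with more than 25 N (contact force between knob and latch_frame above 25 N).
It fails at once if a bystander is moved by more than 30 mm (distance of any of grease_jar, squeeze_bottle, bearing, spacer from where it was at the start of the episode above 0.03 m).
It also fails if it takes over 61 s, if anything falls off the work surface, if the arm or the gripper's body presses on something with over 40 N, if the wrist force passes 120 N, or if a joint passes its speed limit or range.

## Working session

There is one attempt and no reset: what is moved stays moved. The work goes in short steps, Python scripts to look and compute and a tool call to move; the robot and the scene stay as the last step left them, time stands still between calls to the robot, and variables do not carry over. Pictures are saved under pics/ and viewed, at most 10 in all, crops included, and the job is handed in when it is done.

Besides the shell and the picture viewer there is one more tool, called after "Request:" as name(argument=value, ...) on one line, values as JSON. move_arm: Moves the arm, as the interface text tells. Its arguments: {"type":"object","properties":{"targets":{"type":"array"},"grip_force":{"type":"number"}},"required":["targets"]}

```bash
mkdir -p pics; ls; cat > h.py <<'E'
import numpy as np, cv2
from bench import r
def snap(n,f):
    c=r.camera(n); cv2.imwrite(f'pics/{f}.png',c['image']); np.savez(f'{f}.npz',**{k:c[k] for k in c}); return c
def ray(c,u,v):
    f=200/np.tan(np.radians(float(c['vertical_fov']))/2); T=np.array(c['cam_to_world'])
    d=T[:3,:3]@np.array([(u-c['cx'])/f,(v-c['cy'])/f,1]); return T[:3,3],d/np.linalg.norm(d)
def onz(c,u,v,z):
    o,d=ray(c,u,v); return o+d*(z-o[2])/d[2]
def tri(c1,p1,c2,p2):
    o1,d1=ray(c1,*p1);o2,d2=ray(c2,*p2)
    A=np.c_[d1,-d2]; s=np.linalg.lstsq(A,o2-o1,rcond=None)[0]
    a,b=o1+d1*s[0],o2+d2*s[1]; return (a+b)/2,np.linalg.norm(a-b)
E
python3 - <<'E'
from h import *
a=snap('side','side0');b=snap('top','top0')
cv2.imwrite('pics/both0.png',cv2.resize(np.vstack([a['image'],b['image']]),(480,600)))
for c in (a,b): print(c['vertical_fov'],c['cx'],c['cy'],np.round(c['cam_to_world'],3))
s=r.read_state();print({k:np.round(v,3) for k,v in s.items()})
E
```

```text
pics
44.70793476337519 325.05182142175215 197.42220336903767 [[ 0.981 -0.138  0.134  0.391]
 [-0.191 -0.627  0.755 -0.8  ]
 [-0.02  -0.767 -0.642  0.792]
 [ 0.     0.     0.     1.   ]]
43.411063321091646 319.2828184715334 201.1968234743507 [[ 0.012 -0.984  0.177  0.281]
 [-1.    -0.014 -0.013  0.041]
 [ 0.016 -0.177 -0.984  1.425]
 [ 0.     0.     0.     1.   ]]
{'time': np.float64(0.1), 'joint_positions': array([ 1.306,  0.333, -0.065,  1.461,  0.022,  1.35 , -0.089]), 'joint_vel': array([ 0.   , -0.   ,  0.   , -0.001, -0.   ,  0.002, -0.   ]), 'joint_torque': array([ 1.0000e-03, -6.2455e+01,  2.4000e-02, -3.9072e+01, -6.1000e-02,
        3.7000e-02,  0.0000e+00]), 'ee_pos': array([ 0.15 , -0.606,  0.222]), 'eef_rot': array([ 0.993,  0.121, -0.   , -0.001]), 'ft_force': array([-0.375,  0.335, -0.129]), 'torque': array([ 0.027, -0.032,  0.037]), 'grip_force': np.float64(0.0), 'width': np.float64(0.087)}
```

View pics/side0.png

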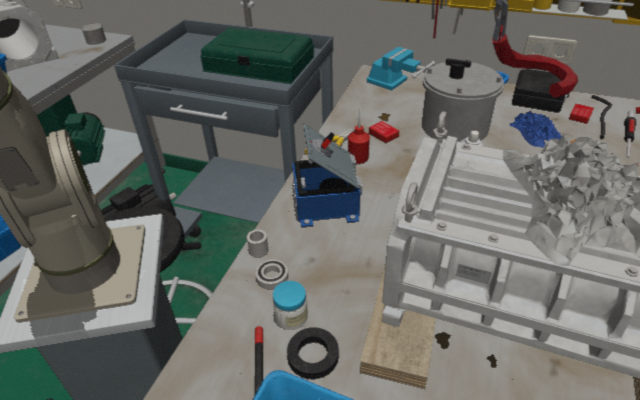

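View pics/top0.png

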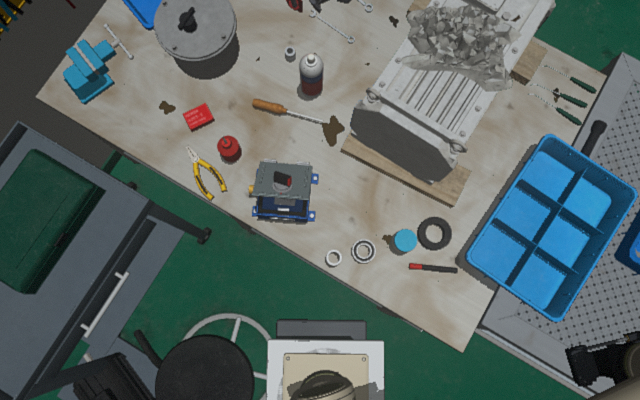

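The side view shows the housing at about (327,190), with the hatch open toward the right and back. The top view shows it at about (283,190), with the knob near (282,178). Next I'll zoom in on both.

```bash
python3 - <<'E'
from h import *
a=cv2.imread('pics/side0.png')[110:235,270:395]; b=cv2.imread('pics/top0.png')[140:240,230:340]
A=cv2.resize(a,(400,400),interpolation=2);B=cv2.resize(b,(396,360),interpolation=2)
B=cv2.copyMakeBorder(B,0,40,0,0,0)
cv2.imwrite('pics/z0.png',np.hstack([A,B]))
c=np.load('top0.npz')
for p in [(252,217),(312,217),(318,178),(283,180)]: print(p,np.round(onz(c,*p,0.0),3),np.round(onz(c,*p,0.15),3))
E
```

```text
(252, 217) [0.489 0.214 0.   ] [0.467 0.195 0.15 ]
(312, 217) [0.492 0.042 0.   ] [0.469 0.042 0.15 ]
(318, 178) [0.606 0.026 0.   ] [0.572 0.028 0.15 ]
(283, 180) [0.599 0.128 0.   ] [0.565 0.118 0.15 ]
```

View pics/z0.png

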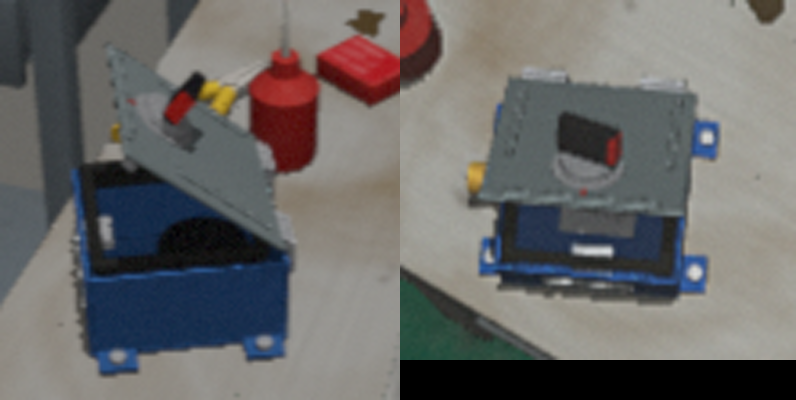

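The zoom shows the lugs, in top-view pixels, at (315,178), (311.7,215.6) and (254.4,211). The free edge corners are at (251.4,195)/(308,199) in top and (304.4,124)/(309,161) in side. The red wing end is at about (289,181) in top.

```bash
cat > m.py <<'E'
from h import *
c=np.load('top0.npz');s=np.load('side0.npz')
L=[onz(c,*p,0.004) for p in [(315,178.3),(311.7,215.6),(254.4,211.1)]]
for l in L: print('lug',np.round(l,3))
d=L[0]-L[1]; d2=L[2]-L[1]; print('yaw',np.arctan2(d[1],d[0]),np.arctan2(-d2[0],d2[1]), np.linalg.norm(d),np.linalg.norm(d2))
# side lugs
for p in [(270+118*.3125,110+358*.3125),(270+264*.3125,110+344*.3125)]: print('side lug',np.round(onz(s,*p,0.004),3))
for n,pt,ps in [('edgeL',(251.4,195),(304.4,124)),('edgeR',(308,199.2),(309,161.5)),('hingeR',(311.9,166.4),(360.6,187.5))]:
  print(n,*tri(c,pt,s,ps))
E
python3 m.py
```

```text
lug [0.604 0.035 0.004]
lug [0.495 0.043 0.004]
lug [0.506 0.207 0.004]
yaw -0.07301667827648638 -0.06528353800592279 0.1096770212552386 0.16430021212117044
side lug [0.496 0.047 0.004]
side lug [0.606 0.039 0.004]
edgeL [0.5206289  0.19486354 0.18258913] 0.004309965361067968
edgeR [0.51029825 0.05253193 0.17524311] 0.0015957453830581564
hingeR [0.6217347  0.04388817 0.08888673] 0.006524010669838539
```

Request:
move_arm(targets=[[[3.65, -2.25, -0.8], [0, 0, 0], 0], [[3.65, -2.25, -0.8], [0, 0, 0], 0], [[3.65, -2.25, -0.8], [0, 0, 0], 0], [[3.65, -2.25, -0.8], [0, 0, 0], 0], [[3.65, -2.25, -0.8], [0, 0, 0], 0], [[3.65, -2.25, -0.8], [0, 0, 0], 0], [[3.65, -2.25, -0.8], [0, 0, 0], 0], [[3.65, -2.25, -0.8], [0, 0, 0], 0], [[3.65, -2.25, -0.8], [0, 0, 0], 0], [[3.65, -2.25, -0.8], [0, 0, 0], 0], [[1.4, -3.6, 0], [0, 0, 0], 0], [[1.4, -3.6, 0], [0, 0, 0], 0], [[1.4, -3.6, 0], [0, 0, 0], 0], [[1.4, -3.6, 0], [0, 0, 0], 0], [[1.4, -3.6, 0], [0, 0, 0], 0], [[1.4, -3.6, 0], [0, 0, 0], 0], [[1.4, -3.6, 0], [0, 0, 0], 0], [[1.4, -3.6, 0], [0, 0, 0], 0], [[1.4, -3.6, 0], [0, 0, 0], 0], [[1.4, -3.6, 0], [0, 0, 0], 0]])

```text
time: 2.6
ee_pos: [0.4998, 0.0832, 0.3023]
eef_rot: [0.993, 0.12, -0.0, 0.0]
ft_force: [0.3, -0.7, 0.5]
width: 0.0006
grip_force: 0.0
```

Request:
move_arm(targets=[[[0, 0, 0], [0, 0, -0.18], 0], [[0, 0, 0], [0, 0, -0.18], 0], [[0, 0, 0], [0, 0, -0.18], 0], [[0, 0, 0], [0, 0, -0.18], 0], [[0, 0, 0], [0, 0, -0.18], 0], [[0, 0, 0], [0, 0, 0], 0]])

```text
time: 3.35
ee_pos: [0.4998, 0.082, 0.3023]
eef_rot: [0.842, 0.54, -0.0, -0.0]
ft_force: [0.3, 0.8, 0.3]
width: 0.0005
grip_force: 0.0
```

```bash
cat >> h.py <<'E'
from scipy.spatial.transform import Rotation as R
def st():
    s=r.read_state(); M=R.from_quat(s['eef_rot']).as_matrix()
    print('t',round(float(s['time']),2),'q',np.round(s['joint_positions'],2),'p',np.round(s['ee_pos'],4),'x',np.round(M[:,0],3),'z',np.round(M[:,2],3),'F',np.round(s['ft_force'],2),'T',np.round(s['torque'],2),'w',round(float(s['width']),4),s['grip_force']); return s,M
def to(*p):
    s,M=st(); print('shift cm',np.round(100*M.T@(np.array(p)-s['ee_pos']),2))
E
python3 -c "
from h import *
to(.527,.08,.19); snap('wrist','w0')"
```

```text
t 3.35 q [ 0.48  0.09 -0.77  1.6   0.07  1.47 -0.73] p [0.4998 0.082  0.3023] x [ 0.417  0.909 -0.   ] z [-0. -0. -1.] F [0.26 0.84 0.28] T [-0.02 -0.05  0.03] w 0.0005 0.0
shift cm [ 0.96  2.56 11.23]
```

View pics/w0.png

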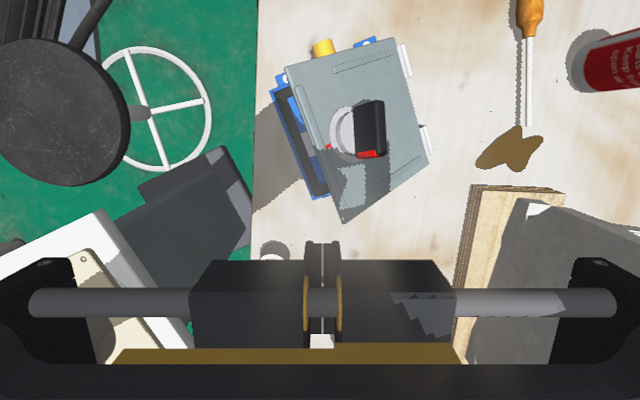

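The hatch is in the upper middle of the wrist view, with the knob at (365,130). Its wing lies almost along image vertical (tool x), so the yaw is already right for the grip. Next I push the hatch down along its arc.

Request:
move_arm(targets=[[[0.5, 1.3, 2.5], [0, 0, 0], 0], [[0.5, 1.3, 3], [0, 0, 0], 0], [[0, 0, 3], [0, 0, 0], 0], [[0, 0, 2.5], [0, 0, 0], 0], [[0, 0, 1.2], [0, 0, 0], 0], [[0, 0, 1], [0, 0, 0], 0], [[-0.18, -0.39, 0.8], [0, 0, 0], 0], [[-0.18, -0.39, 0.8], [0, 0, 0], 0], [[-0.18, -0.39, 0.8], [0, 0, 0], 0], [[-0.18, -0.39, 0.8], [0, 0, 0], 0], [[-0.1, -0.24, 0.78], [0, 0, 0], 0], [[-0.1, -0.24, 0.78], [0, 0, 0], 0], [[-0.1, -0.24, 0.78], [0, 0, 0], 0], [[-0.05, -0.1, 0.5], [0, 0, 0], 0], [[-0.05, -0.1, 0.5], [0, 0, 0], 0], [[-0.05, -0.1, 0.3], [0, 0, 0], 0], [[0, 0, 0], [0, 0, 0], 0]])

```text
time: 5.52
ee_pos: [0.4993, 0.0804, 0.102]
eef_rot: [0.841, 0.54, -0.0, 0.0]
ft_force: [0.2, 0.2, -0.1]
width: 0.0003
grip_force: 0.0
```

Request:
move_arm(targets=[[[0, 0, 0.2], [0, 0, 0], 0], [[0, 0, 0.2], [0, 0, 0], 0], [[0, 0, 0.2], [0, 0, 0], 0], [[0, 0, 0], [0, 0, 0], 0]])

```text
time: 6.02
ee_pos: [0.4993, 0.0804, 0.096]
eef_rot: [0.841, 0.54, -0.0, -0.0]
ft_force: [0.6, -0.0, 0.3]
width: 0.0003
grip_force: 0.0
```

```bash
python3 -c "
from h import *
st(); a=snap('side','s1')['image'][100:240,260:420]; b=snap('wrist','w1')['image']
cv2.imwrite('pics/z1.png',np.hstack([cv2.resize(a,(400,350)),cv2.resize(b,(400,350))]))"
```

```text
t 6.03 q [ 0.43  0.27 -0.75  1.89  0.21  1.06 -0.84] p [0.4993 0.0804 0.096 ] x [ 0.416  0.909 -0.   ] z [-0. -0. -1.] F [ 0.56 -0.03  0.26] T [-0.03 -0.08 -0.  ] w 0.0003 0.0
```

View pics/z1.png

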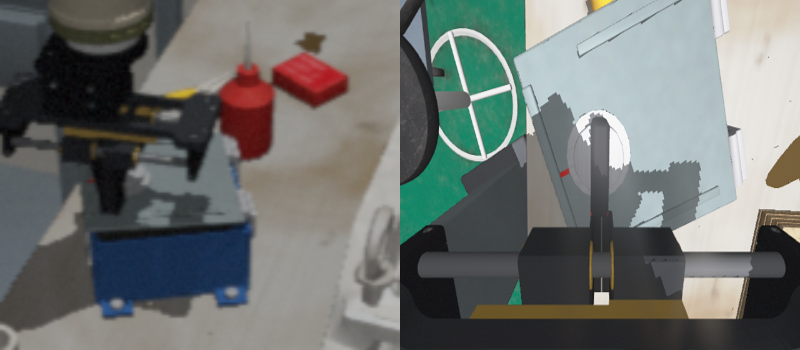

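The hatch is nearly level on the housing in the side view. In the wrist view the wing is in line with tool x, the same as image vertical. Next I lift, open the fingers and look from above the knob.

Request:
move_arm(targets=[[[0, 0, -3.5], [0, 0, 0], 0], [[0, 0, -4.5], [0, 0, 0], 0], [[0, 0, -3], [0, 0, 0], 50], [[-2, 0, 0], [0, 0, 0], 50], [[-2, 0, 0], [0, 0, 0], 50], [[0, 0, 0], [0, 0, 0], 50]])

```text
time: 6.88
ee_pos: [0.4826, 0.0428, 0.2062]
eef_rot: [0.842, 0.539, -0.0, 0.001]
ft_force: [-0.3, -0.6, 1.0]
width: 0.0325
grip_force: 0.0
```

```bash
python3 -c "
from h import *
st(); c=snap('wrist','w2');snap('top','t2'); print(np.round(c['cam_to_world'],3),c['vertical_fov'],c['cx'],c['cy'])"
```

```text
t 6.88 q [ 0.54  0.09 -0.75  1.81  0.06  1.27 -0.66] p [0.4826 0.0428 0.2062] x [ 0.418  0.908 -0.001] z [ 0.    -0.001 -1.   ] F [-0.3  -0.65  1.01] T [-0.02 -0.12 -0.03] w 0.0325 0.0
[[ 0.909 -0.398 -0.124  0.517]
 [-0.417 -0.867 -0.271  0.118]
 [ 0.     0.298 -0.955  0.368]
 [ 0.     0.     0.     1.   ]] 63.47735250549606 322.0276737067925 204.71717135796297
```

View pics/w2.png

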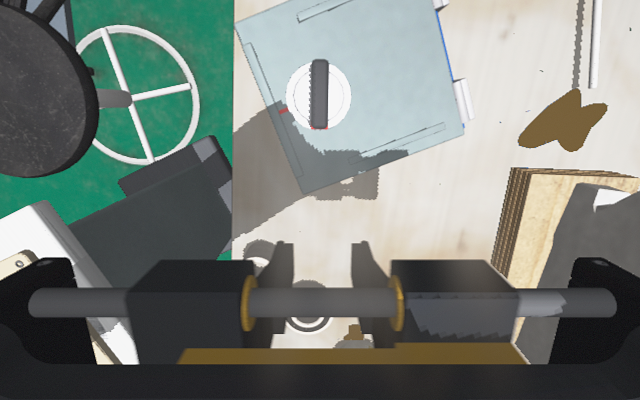

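The wing is vertical in the image from (319,60) to (319,125), with its red end at the bottom. The disc centre is about (319,95) and the free edge corners are at (236,22) and (305,193).

```bash
python3 - <<'E'
from h import *
c=np.load('w2.npz'); im=c['image']; hsv=cv2.cvtColor(im,cv2.COLOR_BGR2HSV)
m=(im.max(2)<105).astype(np.uint8); m[:, :285]=0; m[:,352:]=0; m[:50]=0; m[140:]=0
n,l,s,ce=cv2.connectedComponentsWithStats(m); i=1+s[1:,4].argmax(); print(s[i],ce[i])
ys,xs=np.where(l==i)
for y in range(s[i][1],s[i][1]+s[i][3],8): print(y,xs[ys==y].min(),xs[ys==y].max())
for z in (.126,.13,.134):
  a,b=onz(c,319.5,60,z),onz(c,319.5,124,z); print(z,a,b,(a+b)/2,np.linalg.norm(a-b),np.degrees(np.arctan2(*(a-b)[1::-1])))
print('disc',onz(c,319,95,.1),onz(c,319,95,.104))
t=np.load('t2.npz')
for z in (.093,.1,.107):
  a,b=onz(c,236,22,z),onz(c,305,193,z); print('edge',z,a,b,np.linalg.norm(a-b))
cv2.imwrite('pics/tz2.png',cv2.resize(t['image'][140:240,230:340],(440,400),interpolation=2))
E
```

```text
[311  60  17  69 296] [320.04054054  87.99662162]
60 315 325
68 312 327
76 312 327
84 312 327
92 312 327
100 312 327
108 312 327
116 312 326
124 312 326
0.126 [0.52782306 0.14456699 0.126     ] [0.50988606 0.10575952 0.126     ] [0.51885456 0.12516325 0.126     ] 0.04275225788718883 65.19338210533226
0.13 [0.52765052 0.14412342 0.13      ] [0.51001025 0.10595795 0.13      ] [0.51883038 0.12504068 0.13      ] 0.04204499806206023 65.19338210533232
0.134 [0.52747797 0.14367985 0.134     ] [0.51013444 0.10615638 0.134     ] [0.51880621 0.12491811 0.134     ] 0.041337738236931675 65.19338210533222
disc [0.51799912 0.1247041  0.1       ] [0.51799006 0.12460029 0.104     ]
edge 0.093 [0.48291469 0.19859819 0.093     ] [0.47249363 0.0558639  0.093     ] 0.14311421051230397
edge 0.1 [0.48379299 0.19653878 0.1       ] [0.4736374  0.05744049 0.1       ] 0.1394685320796437
edge 0.107 [0.48467129 0.19447937 0.107     ] [0.47478116 0.05901707 0.107     ] 0.1358228536469834
```

```bash
python3 -c "
from h import *
to(.5184,.125,.106)"
```

```text
t 6.97 q [ 0.54  0.09 -0.75  1.81  0.06  1.27 -0.66] p [0.4829 0.0445 0.2063] x [0.416 0.909 0.   ] z [ 0.  0. -1.] F [-0.39  0.88  0.1 ] T [ 0.04 -0.05 -0.  ] w 0.0392 0.0
shift cm [ 8.8  -0.13 10.03]
```

Request:
move_arm(targets=[[[3, -0.1, 0], [0, 0, 0], 50], [[3, 0, 0], [0, 0, 0], 50], [[2.8, 0, 0], [0, 0, 0], 50], [[0, 0, 3], [0, 0, 0], 50], [[0, 0, 3], [0, 0, 0], 50], [[0, 0, 2], [0, 0, 0], 50], [[0, 0, 1.2], [0, 0, 0], 50], [[0, 0, 0.8], [0, 0, 0], 50], [[0, 0, 0], [0, 0, 0], 50]])

```text
time: 8.1
ee_pos: [0.5185, 0.1246, 0.1062]
eef_rot: [0.841, 0.54, 0.0, 0.0]
ft_force: [-0.8, -0.3, 0.2]
width: 0.0428
grip_force: 0.0
```

```bash
python3 -c "
from h import *
to(.5184,.125,.106);c=snap('wrist','w3')"
```

```text
t 8.1 q [ 0.35  0.33 -0.78  1.81  0.26  1.11 -0.95] p [0.5185 0.1246 0.1062] x [0.416 0.909 0.   ] z [ 0.  0. -1.] F [-0.8  -0.32  0.19] T [ 0.01 -0.08 -0.02] w 0.0428 0.0
shift cm [ 0.04 -0.03  0.02]
```

View pics/w3.png

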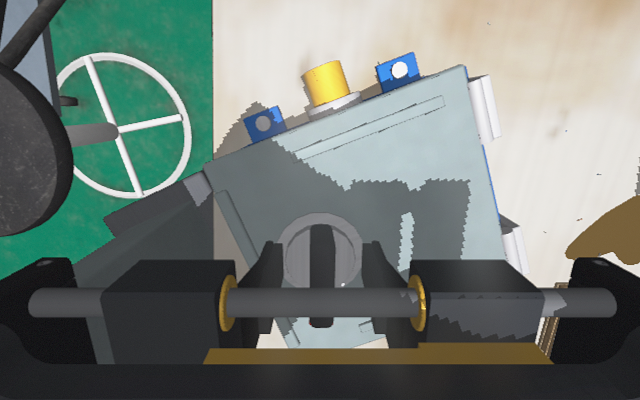

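The wing at (321,275) is centred between the fingers and parallel to the pads, so I close on it.

Request:
move_arm(targets=[[[0, 0, 0], [0, 0, 0], 0], [[0, 0, 0], [0, 0, 0], 0], [[0, 0, 0], [0, 0, 0], 0], [[0, 0, 0], [0, 0, 0], 0], [[0, 0, 0], [0, 0, 0], 0]], grip_force=40)

```text
time: 8.78
ee_pos: [0.5176, 0.1248, 0.1057]
eef_rot: [0.841, 0.54, -0.001, -0.001]
ft_force: [-2.3, 1.1, -2.0]
width: 0.0119
grip_force: 40.0
```

Request:
move_arm(targets=[[[0, 0, 0.1], [0, 0, 0], 0], [[0, 0, 0.1], [0, 0, 0], 0], [[0, 0, 0], [0, 0, 0], 0]])

```text
time: 9.15
ee_pos: [0.5173, 0.1248, 0.1036]
eef_rot: [0.841, 0.541, -0.001, -0.001]
ft_force: [-6.1, 1.5, -0.5]
width: 0.0116
grip_force: 40.0
```

Request:
move_arm(targets=[[[-0.01, -0.04, 0], [-0.009, 0.0035, 0], 0], [[0, 0, 0], [-0.009, 0.0035, 0], 0], [[0, 0, 0], [0, 0, 0], 0], [[0, 0, 0], [0, 0, 0], 0]])

```text
time: 9.65
ee_pos: [0.5173, 0.1248, 0.1037]
eef_rot: [0.841, 0.54, 0.007, 0.005]
ft_force: [-5.4, 3.3, -4.0]
width: 0.0118
grip_force: 40.0
```

```bash
python3 -c "
from h import *
st()"
```

```text
t 9.65 q [ 0.36  0.32 -0.78  1.83  0.26  1.08 -0.95] p [0.5173 0.1248 0.1037] x [0.416 0.91  0.006] z [ 0.018 -0.001 -1.   ] F [-5.4   3.34 -3.97] T [ 0.79  1.54 -0.02] w 0.0118 39.99835213646293
```

Request:
move_arm(targets=[[[-0.007, -0.02, 0.1], [-0.009, 0.0035, 0], 0], [[-0.007, -0.02, 0.1], [-0.009, 0.0035, 0], 0], [[0, 0, 0], [0, 0, 0], 0], [[0, 0, 0], [0, 0, 0], 0]])

```text
time: 10.15
ee_pos: [0.517, 0.1248, 0.1017]
eef_rot: [0.841, 0.54, 0.015, 0.011]
ft_force: [-4.9, 3.1, -4.5]
width: 0.0117
grip_force: 40.0
```

```bash
python3 -c "
from h import *
st()"
```

```text
t 10.15 q [ 0.36  0.3  -0.78  1.85  0.26  1.06 -0.96] p [0.517  0.1248 0.1017] x [0.415 0.91  0.013] z [ 0.037 -0.002 -0.999] F [-4.95  3.11 -4.53] T [ 0.76  1.57 -0.02] w 0.0117 39.998637456446886
```

Request:
move_arm(targets=[[[0, 0, 0], [0.009, -0.0035, 0], 0], [[0, 0, 0], [0, 0, 0], 0], [[0, 0, 0], [0, 0, 0], 0]])

```text
time: 10.52
ee_pos: [0.517, 0.1248, 0.1017]
eef_rot: [0.841, 0.54, 0.011, 0.008]
ft_force: [-5.3, 2.4, -3.3]
width: 0.0113
grip_force: 40.0
```

```bash
python3 -c "
from h import *
st()"
```

```text
t 10.53 q [ 0.36  0.31 -0.78  1.84  0.26  1.07 -0.95] p [0.517  0.1248 0.1017] x [0.416 0.91  0.01 ] z [ 0.027 -0.002 -1.   ] F [-5.34  2.43 -3.33] T [0.72 1.52 0.  ] w 0.0113 39.99787414446473
```

Request:
move_arm(targets=[[[-0.02, -0.05, 0], [0, 0, 0], 0], [[0, 0, 0], [0, 0, 0], 0], [[0, 0, 0], [0, 0, 0], 0]])

```text
time: 10.9
ee_pos: [0.5169, 0.1248, 0.1019]
eef_rot: [0.841, 0.54, 0.012, 0.008]
ft_force: [-3.3, 3.0, -5.1]
width: 0.0118
grip_force: 40.0
```

```bash
python3 -c "
from h import *
st()"
```

```text
t 10.9 q [ 0.36  0.31 -0.78  1.84  0.26  1.07 -0.95] p [0.5169 0.1248 0.1019] x [0.416 0.909 0.01 ] z [ 0.029 -0.002 -1.   ] F [-3.35  2.96 -5.09] T [ 0.86  1.15 -0.01] w 0.0118 39.99771488830447
```

Request:
move_arm(targets=[[[0, 0, 0], [0.02, -0.003, 0], 0], [[0, 0, 0], [0.02, -0.003, 0], 0], [[0, 0, 0], [0, 0, 0], 0], [[0, 0, 0], [0, 0, 0], 0]])

```text
time: 11.4
ee_pos: [0.5172, 0.1248, 0.1026]
eef_rot: [0.841, 0.54, -0.002, -0.007]
ft_force: [-6.4, 2.4, 0.2]
width: 0.0116
grip_force: 40.0
```

```bash
cat >> h.py <<'E'
def wr():
    s,M=st(); m=s['torque']-np.cross([0,0,-.19],s['ft_force']); print('M at tcp',np.round(m,2),'F tool',np.round(M.T@s['ft_force'],1),'M tool',np.round(M.T@m,2))
E
python3 -c "
from h import *
wr()"
```

```text
t 11.4 q [ 0.36  0.34 -0.78  1.81  0.25  1.11 -0.94] p [0.5172 0.1248 0.1026] x [0.416 0.909 0.004] z [-0.011  0.01  -1.   ] F [-6.42  2.36  0.19] T [ 0.5   1.32 -0.  ] w 0.0116 39.998244820162654
M at tcp [ 0.05  0.1  -0.  ] F tool [-0.5 -6.8 -0.1] M tool [0.11 0.   0.  ]
```

Request:
move_arm(targets=[[[0, -0.08, 0], [0, 0, 0], 0], [[0, -0.08, 0], [0, 0, 0], 0], [[0, 0, 0], [0, 0, 0], 0], [[0, 0, 0], [0, 0, 0], 0]])

```text
time: 11.9
ee_pos: [0.517, 0.1249, 0.1028]
eef_rot: [0.842, 0.54, -0.001, -0.006]
ft_force: [2.0, -0.8, 0.3]
width: 0.0115
grip_force: 40.0
```

```bash
python3 -c "
from h import *
wr()"
```

```text
t 11.9 q [ 0.36  0.34 -0.78  1.81  0.25  1.1  -0.94] p [0.517  0.1249 0.1028] x [0.416 0.909 0.005] z [-0.007  0.009 -1.   ] F [ 1.97 -0.81  0.31] T [-0.24 -1.07 -0.06] w 0.0115 39.99997844919562
M at tcp [-0.08 -0.69 -0.06] F tool [ 0.1  2.1 -0.3] M tool [-0.67  0.21  0.05]
```

Request:
move_arm(targets=[[[-0.007, -0.02, 0.1], [-0.009, 0.0035, 0], 0], [[-0.007, -0.02, 0.1], [-0.009, 0.0035, 0], 0], [[0, 0, 0], [0, 0, 0], 0], [[0, 0, 0], [0, 0, 0], 0]])

```text
time: 12.4
ee_pos: [0.5166, 0.1249, 0.1008]
eef_rot: [0.842, 0.54, 0.008, 0.0]
ft_force: [6.0, -2.0, 2.3]
width: 0.0118
grip_force: 40.0
```

```bash
python3 -c "
from h import *
wr()"
```

```text
t 12.4 q [ 0.36  0.32 -0.78  1.83  0.25  1.08 -0.94] p [0.5166 0.1249 0.1008] x [0.416 0.909 0.013] z [ 0.013  0.008 -1.   ] F [ 5.98 -2.01  2.27] T [-0.47 -1.66  0.01] w 0.0118 40.00070168171078
M at tcp [-0.08 -0.52  0.01] F tool [ 0.7  6.3 -2.2] M tool [-0.51  0.14 -0.01]
```

Request:
move_arm(targets=[[[0, 0, 0], [0.003, -0.01, 0], 25], [[0, 0, 0], [0, 0, 0], 25], [[0, 0, 0], [0, 0, 0], 25]])

```text
time: 12.78
ee_pos: [0.5147, 0.1255, 0.0998]
eef_rot: [0.841, 0.541, 0.001, 0.0]
ft_force: [-0.4, 0.4, -0.3]
width: 0.0209
grip_force: 0.0
```

```bash
python3 -c "
from h import *
wr()
c=snap('wrist','w4')['image'][180:350,220:420]; cv2.imwrite('pics/w4z.png',cv2.resize(c,(600,510)))
s=np.load('top0.npz');"
```

```text
t 12.78 q [ 0.35  0.33 -0.78  1.83  0.26  1.09 -0.95] p [0.5147 0.1255 0.0998] x [0.415 0.91  0.001] z [ 0.001  0.    -1.   ] F [-0.41  0.4  -0.33] T [-0.05 -0.05  0.01] w 0.0209 0.0
M at tcp [-0.12 -0.13  0.01] F tool [ 0.2 -0.5  0.3] M tool [-0.17 -0.06 -0.01]
```

View pics/w4z.png

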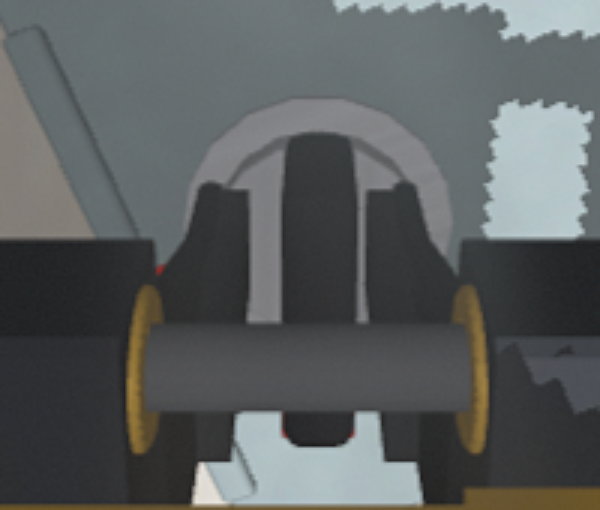

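The wing is about 1.9 mm toward tool +y of the middle between the fingers. I centre it, lift slightly off the disc and grip again.

Request:
move_arm(targets=[[[0, 0.1, -0.15], [0, 0, 0], 25], [[0, 0.09, -0.15], [0, 0, 0], 25], [[0, 0, 0], [0, 0, 0], 25], [[0, 0, 0], [0, 0, 0], 0], [[0, 0, 0], [0, 0, 0], 0], [[0, 0, 0], [0, 0, 0], 0], [[0, 0, 0], [0, 0, 0], 0]])

```text
time: 13.7
ee_pos: [0.5166, 0.1247, 0.1031]
eef_rot: [0.841, 0.541, 0.001, 0.0]
ft_force: [-3.1, -0.5, 2.4]
width: 0.0117
grip_force: 40.0
```

```bash
python3 -c "
from h import *
wr()"
```

```text
t 13.7 q [ 0.35  0.33 -0.78  1.82  0.26  1.1  -0.95] p [0.5166 0.1247 0.1031] x [0.416 0.91  0.001] z [ 0.002  0.    -1.   ] F [-3.12 -0.5   2.35] T [ 0.01  0.67 -0.04] w 0.0117 40.00070968642831
M at tcp [ 0.1   0.08 -0.04] F tool [-1.7 -2.6 -2.4] M tool [0.11 0.06 0.04]
```

Request:
move_arm(targets=[[[-0.007, -0.02, 0.1], [-0.009, 0.0035, 0], 0], [[-0.007, -0.02, 0.1], [-0.009, 0.0035, 0], 0], [[0, 0, 0], [0, 0, 0], 0], [[0, 0, 0], [0, 0, 0], 0]])

```text
time: 14.2
ee_pos: [0.5164, 0.1248, 0.1015]
eef_rot: [0.841, 0.54, 0.009, 0.006]
ft_force: [-4.4, 0.5, 6.5]
width: 0.0118
grip_force: 40.0
```

```bash
python3 -c "
from h import *
wr()"
```

```text
t 14.2 q [ 0.36  0.31 -0.78  1.84  0.26  1.07 -0.95] p [0.5164 0.1248 0.1015] x [0.416 0.909 0.008] z [ 0.022 -0.001 -1.   ] F [-4.36  0.45  6.53] T [-0.1   1.03  0.01] w 0.0118 40.001796847209334
M at tcp [-0.19  0.2   0.01] F tool [-1.3 -4.  -6.6] M tool [ 0.1  -0.25 -0.01]
```

Request:
move_arm(targets=[[[-0.01, -0.05, 0.1], [-0.008, 0.003, 0], 0], [[-0.01, -0.05, 0.1], [-0.008, 0.003, 0], 0], [[0, 0, 0], [0, 0, 0], 0], [[0, 0, 0], [0, 0, 0], 0]])

```text
time: 14.7
ee_pos: [0.5161, 0.1248, 0.1]
eef_rot: [0.841, 0.54, 0.016, 0.012]
ft_force: [-3.7, -1.3, 10.5]
width: 0.0118
grip_force: 40.0
```

```bash
python3 -c "
from h import *
wr()"
```

```text
t 14.7 q [ 0.36  0.3  -0.79  1.86  0.26  1.05 -0.96] p [0.5161 0.1248 0.1   ] x [0.416 0.909 0.015] z [ 0.04  -0.002 -0.999] F [-3.7  -1.32 10.52] T [-0.31  0.93 -0.08] w 0.0118 40.00278485007584
M at tcp [-0.06  0.23 -0.08] F tool [ -2.6  -2.4 -10.7] M tool [ 0.18 -0.16  0.08]
```

Request:
move_arm(targets=[[[-0.01, -0.03, 0.08], [-0.005, 0.002, 0], 0], [[-0.01, -0.03, 0.08], [-0.005, 0.002, 0], 0], [[0, 0, 0], [0, 0, 0.08], 0], [[0, 0, 0], [0, 0, 0.08], 0], [[0, 0, 0], [0, 0, 0], 0], [[0, 0, 0], [0, 0, 0], 0]])

```text
time: 15.45
ee_pos: [0.5161, 0.1247, 0.0988]
eef_rot: [0.882, 0.471, 0.022, 0.014]
ft_force: [-3.8, -0.4, 12.9]
width: 0.0121
grip_force: 40.0
```

```bash
python3 -c "
from h import *
wr()"
```

```text
t 15.45 q [ 0.34  0.29 -0.76  1.87  0.26  1.03 -1.12] p [0.5161 0.1247 0.0988] x [0.555 0.831 0.027] z [ 0.052 -0.003 -0.999] F [-3.75 -0.37 12.94] T [-0.53  0.87 -0.1 ] w 0.0121 40.00304921530187
M at tcp [-0.46  0.16 -0.1 ] F tool [ -2.   -2.3 -13.1] M tool [-0.12 -0.47  0.08]
```

Request:
move_arm(targets=[[[0, -0.01, 0.06], [-0.004, 0.003, 0.06], 0], [[0, 0, 0], [0, 0, 0.06], 0], [[0, 0, 0], [0, 0, 0.06], 0], [[0, 0, 0], [0, 0, 0.06], 0], [[0, 0, 0], [0, 0, 0], 0]])

```text
time: 16.08
ee_pos: [0.5163, 0.1246, 0.0984]
eef_rot: [0.932, 0.362, 0.026, 0.012]
ft_force: [-3.3, -3.7, 15.3]
width: 0.0119
grip_force: 40.0
```

```bash
python3 -c "
from h import *
wr()"
```

```text
t 16.07 q [ 0.31  0.28 -0.72  1.87  0.24  1.02 -1.35] p [0.5163 0.1246 0.0984] x [0.737 0.675 0.04 ] z [ 0.058 -0.003 -0.998] F [-3.35 -3.69 15.31] T [-0.71  0.82 -0.06] w 0.0119 40.00367338769138
M at tcp [-0.01  0.18 -0.06] F tool [ -4.3   1.1 -15.5] M tool [ 0.11 -0.14  0.06]
```

Request:
move_arm(targets=[[[0, 0, 0], [0, 0, 0.06], 0], [[0, 0, 0], [0, 0, 0.06], 0], [[0, 0, 0], [0, 0, 0.06], 0], [[0, 0, 0], [0, 0, 0], 0]])

```text
time: 16.58
ee_pos: [0.5165, 0.1244, 0.0985]
eef_rot: [0.961, 0.276, 0.027, 0.01]
ft_force: [-2.0, -3.7, 13.5]
width: 0.0116
grip_force: 40.0
```

```bash
python3 -c "
from h import *
wr()"
```

```text
t 16.57 q [ 0.29  0.27 -0.7   1.87  0.23  1.02 -1.52] p [0.5165 0.1244 0.0985] x [0.846 0.531 0.047] z [ 0.058 -0.003 -0.998] F [-2.01 -3.66 13.5 ] T [-0.87  0.71 -0.03] w 0.0116 40.00363552942872
M at tcp [-0.18  0.32 -0.03] F tool [ -3.    2.5 -13.6] M tool [ 0.02 -0.37  0.02]
```

Request:
move_arm(targets=[[[0, 0, 0], [0, 0, 0.06], 0], [[0, 0, 0], [0, 0, 0.06], 0], [[0, 0, 0], [0, 0, 0.06], 0], [[0, 0, 0], [0, 0, 0.06], 0], [[0, 0, 0], [0, 0, 0], 0]])

```text
time: 17.2
ee_pos: [0.5166, 0.124, 0.0985]
eef_rot: [0.987, 0.159, 0.028, 0.006]
ft_force: [-2.4, -5.0, 13.8]
width: 0.0114
grip_force: 40.0
```

```bash
python3 -c "
from h import *
wr()"
```

```text
t 17.2 q [ 0.26  0.26 -0.66  1.88  0.22  1.01 -1.75] p [0.5166 0.124  0.0985] x [0.948 0.315 0.054] z [ 0.058 -0.003 -0.998] F [-2.38 -5.02 13.8 ] T [-0.99  0.62 -0.08] w 0.0114 40.00363281928003
M at tcp [-0.03  0.17 -0.08] F tool [ -3.1   4.3 -13.9] M tool [ 0.02 -0.17  0.07]
```

Request:
move_arm(targets=[[[0, 0.05, 0], [0, 0, 0.06], 0], [[0, 0.03, 0], [0, 0, 0.06], 0], [[0, 0, 0], [0, 0, 0.06], 0], [[0, 0, 0], [0, 0, 0.06], 0], [[0, 0, 0], [0, 0, 0.06], 0], [[0, 0, 0], [0, 0, 0], 0]])

```text
time: 17.95
ee_pos: [0.5167, 0.1236, 0.0985]
eef_rot: [1.0, 0.01, 0.029, 0.002]
ft_force: [-2.2, -3.4, 13.8]
width: 0.0114
grip_force: 40.0
```

```bash
python3 -c "
from h import *
wr()"
```

```text
t 17.95 q [ 0.22  0.26 -0.62  1.88  0.2   1.01 -2.04] p [0.5167 0.1236 0.0985] x [0.998 0.02  0.058] z [ 0.058 -0.003 -0.998] F [-2.23 -3.38 13.81] T [-0.72  0.71 -0.07] w 0.0114 40.003600185737014
M at tcp [-0.08  0.28 -0.07] F tool [ -1.5   3.4 -13.9] M tool [-0.08 -0.29  0.06]
```

Request:
move_arm(targets=[[[0, 0, 0], [0, 0, 0.05], 0], [[0, 0, 0], [0, 0, 0.04], 0], [[0, 0, 0], [0, 0, 0], 0]])

```text
time: 18.32
ee_pos: [0.5167, 0.1235, 0.0985]
eef_rot: [0.999, -0.035, 0.029, 0.001]
ft_force: [-3.0, -3.3, 13.4]
width: 0.0116
grip_force: 40.0
```

```bash
python3 -c "
from h import *
wr()"
```

```text
t 18.32 q [ 0.21  0.25 -0.61  1.88  0.2   1.01 -2.12] p [0.5167 0.1235 0.0985] x [ 0.996 -0.07   0.058] z [ 0.058 -0.003 -0.998] F [-3.04 -3.28 13.38] T [-0.82  0.75 -0.08] w 0.0116 40.00359079800546
M at tcp [-0.2   0.17 -0.08] F tool [ -2.    3.5 -13.5] M tool [-0.21 -0.16  0.07]
```

Request:
move_arm(targets=[[[0.02, 0, -0.1], [0, -0.008, 0], 0], [[0.02, 0, -0.1], [0, -0.008, 0], 0], [[0.01, 0, -0.05], [0, -0.004, 0], 0], [[0, 0, 0], [0, 0, 0], 0], [[0, 0, 0], [0, 0, 0], 0]])

```text
time: 18.95
ee_pos: [0.5169, 0.1234, 0.1004]
eef_rot: [0.999, -0.035, 0.019, 0.0]
ft_force: [-0.6, -2.5, 7.5]
width: 0.0121
grip_force: 40.0
```

```bash
python3 -c "
from h import *
wr()"
```

```text
t 18.95 q [ 0.21  0.27 -0.61  1.86  0.19  1.04 -2.11] p [0.5169 0.1234 0.1004] x [ 0.997 -0.069  0.037] z [ 0.037 -0.002 -0.999] F [-0.59 -2.52  7.54] T [-0.61  0.25 -0.08] w 0.0121 40.00190838240087
M at tcp [-0.13  0.13 -0.08] F tool [-0.1  2.5 -7.6] M tool [-0.14 -0.12  0.07]
```

Request:
move_arm(targets=[[[0.01, 0, -0.08], [0, -0.004, 0], 0], [[0.01, 0, -0.08], [0, -0.004, 0], 0], [[0, 0, 0], [0, 0, 0], 0], [[0, 0, 0], [0, 0, 0], 0]])

```text
time: 19.45
ee_pos: [0.517, 0.1234, 0.1016]
eef_rot: [0.999, -0.034, 0.015, -0.0]
ft_force: [4.3, -4.1, 5.1]
width: 0.012
grip_force: 40.0
```

```bash
python3 -c "
from h import *
wr()"
```

```text
t 19.45 q [ 0.21  0.27 -0.61  1.85  0.19  1.05 -2.11] p [0.517  0.1234 0.1016] x [ 0.997 -0.069  0.029] z [ 0.029 -0.001 -1.   ] F [ 4.28 -4.13  5.07] T [-0.91 -0.79 -0.03] w 0.012 40.00120846554637
M at tcp [-0.12  0.02 -0.03] F tool [ 4.7  3.8 -4.9] M tool [-0.13 -0.01  0.03]
```

Request:
move_arm(targets=[[[0.02, 0.05, -0.07], [0, -0.004, 0], 0], [[0, 0, -0.07], [0, -0.004, 0], 0], [[0, 0, 0], [0, 0, 0], 0], [[0, 0, 0], [0, 0, 0], 0]])

```text
time: 19.95
ee_pos: [0.517, 0.1234, 0.1023]
eef_rot: [0.999, -0.034, 0.01, -0.001]
ft_force: [7.4, -1.6, -3.5]
width: 0.0118
grip_force: 40.0
```

```bash
python3 -c "
from h import *
wr()"
```

```text
t 19.95 q [ 0.21  0.28 -0.61  1.84  0.19  1.06 -2.11] p [0.517  0.1234 0.1023] x [ 0.997 -0.069  0.021] z [ 0.021  0.001 -1.   ] F [ 7.37 -1.6  -3.54] T [-0.31 -1.66 -0.02] w 0.0118 39.999190382659435
M at tcp [-0.01 -0.26 -0.02] F tool [7.4 1.1 3.7] M tool [0.01 0.26 0.02]
```

The upward force changed by 8.6 N within 0.7 mm of travel, which means the tongue is holding the hatch. I release the knob and lift off.

Request:
move_arm(targets=[[[0, 0, 0.05], [0, 0, 0], 0], [[0, 0, 0], [0, 0, 0], 30], [[0, 0, 0], [0, 0, 0], 40], [[0, 0, 0], [0, 0, 0], 40], [[0, 0, 0], [0, 0, 0], 40], [[0, 0, -1], [0, 0, 0], 40], [[0, 0, -2.5], [0, 0, 0], 40], [[0, 0, -4], [0, 0, 0], 40], [[-2, 0, -4], [0, 0, 0], 40], [[-4, 0, 0], [0, 0, 0], 40], [[0, 0, 0], [0, 0, 0], 40]])

```text
time: 21.32
ee_pos: [0.4524, 0.1283, 0.217]
eef_rot: [0.999, -0.033, 0.01, 0.0]
ft_force: [-0.2, 0.1, 0.6]
width: 0.0353
grip_force: 0.0
```

```bash
python3 -c "
from h import *
wr(); c=snap('wrist','w5'); s=snap('side','s5')['image'][100:240,260:420]
cv2.imwrite('pics/z5.png',np.hstack([cv2.resize(s,(340,300)),cv2.resize(c['image'],(460,300))]))"
```

```text
t 21.32 q [ 0.27  0.01 -0.65  1.85  0.02  1.27 -2.02] p [0.4524 0.1283 0.217 ] x [ 0.998 -0.067  0.021] z [ 0.021 -0.001 -1.   ] F [-0.15  0.13  0.64] T [0.03 0.01 0.01] w 0.0353 0.0
M at tcp [ 0.   -0.02  0.01] F tool [-0.1 -0.1 -0.6] M tool [ 0.    0.02 -0.01]
```

View pics/z5.png

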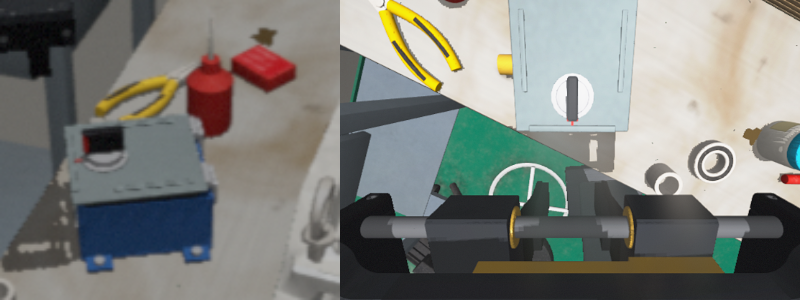

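The hatch is flat and shut. The wing at (572,98) points fore and aft, with its red end at the front mark, and the arm is clear of everything. I hand the job in.

```bash
python3 -c "
from h import *
print(r.close_job())"
```

```text
the job is handed in; nothing more can be done
None
```

I handed the job in at 21.3 s: the hatch is shut, the knob is a quarter turn on with its red end in front, and the release force and last pictures suggest it is locked (no verdict came back).

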